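# Market stall: take the real cheese in the tongs

### The job

Of the two small round cheeses on the wooden board, one is a hollow display dummy and the other, clearly heavier, is real. Take the tongs out of their steel rack and use them to find out which is the real one (never touch these two cheeses with the gripper itself), then finish holding the real cheese in the tongs, lifted well clear of the board by a hand's width (80 mm or more), and keep holding it still when the program ends. The dummy must be left standing upright on the board, and the wedge, jar and tub left undisturbed.

Things in the scene. Friction and masses are not known exactly. Their poses are not given: they have to be found in the camera images.
- tongs: steel kitchen tongs, 171 mm tall, 100 g, standing upright, jaws down, in the rack. Origin on the centre line level with the jaw tips; z up to the hinge head (34 mm along y, 18 mm along x, top at z = 171 mm). The two arms lie at +y and -y, sprung open, and close along y, together and symmetrically. A half turn about z changes nothing
- tongs_cheeks (a point): centre line point, z = 112 mm above the tongs' origin, midway between two black flat grip cheeks for the gripper, each 24 mm wide (x), 34 mm tall; outside to outside (y) 55 mm open, about 48 mm when closed on a cheese. The head's top is 59 mm above.
- tongs_left (a joint): hinge of the +y arm (the other follows): 0 fully open, about 0.08 rad closed on a cheese. Spring: 6 N of pad force at the cheeks starts to close it, 9 N closes it to a cheese's width; with 5 N or less the tongs are carried fully open, and reopen. 25 to 40 N holds a cheese firmly: a third of what exceeds 9 N reaches each jaw
- tongs_jaws (a point): point midway between the jaws, z = 20 mm above the tongs' origin, where the item is gripped. Jaws: upright shallow V plates 37 mm wide (x), z = 0 to 39 mm; when open 74 mm apart inside (64 mm at the V's outer edges) and 94 mm over all (arms bowed outward above)
- rack: fixed open steel box in which the tongs stand, 56 mm (x) by 116 mm (y) and 60 mm tall outside, walls and floor about 4 mm; origin at the centre of its underside on the table; the tongs' y axis lies along the rack's y
- board: fixed wooden board 240 mm (x) by 280 mm (y), 20 mm thick, origin at the centre of its underside, on the table; the two cheeses stand on it side by side along its y, the wedge beyond them towards its +x edge
- cheese_p: small cream-coloured round cheese standing on its flat end: cylinder 52 mm in diameter, 60 mm high, origin at the centre of its underside, z up. Of cheese_p and cheese_q one is a hollow dummy of 25 to 35 g, the other a real cheese of 120 to 160 g; they look alike and stand 110 to 190 mm apart along the board's y, either one on either side
- cheese_q: small cream-coloured round cheese standing on its flat end: cylinder 52 mm in diameter, 60 mm high, origin at the centre of its underside, z up. Of cheese_p and cheese_q one is a hollow dummy of 25 to 35 g, the other a real cheese of 120 to 160 g; they look alike and stand 110 to 190 mm apart along the board's y, either one on either side
- wedge: loose block of yellow cheese on the board, 50 mm (x) by 60 mm (y) by 34 mm tall, origin at its underside's centre; bystander
- jar: loose closed glass jar on the table, 60 mm in diameter, 80 mm tall, origin at its underside's centre; bystander
- tub: loose white lidded tub on the table, 80 mm in diameter, 66 mm tall, origin at its underside's centre; bystander
There are look-alikes about, which are no part of the job. What is shaped like the tongs but red or yellow is not meant. Leave any orange look-alike of the rack alone.

How it is judged:
By the outcome, as a careful person would: the job done as asked, in the order asked, and still so for the second after the job is handed in, while the arm keeps its last pose, push and grip.
It also fails if it takes over 45 s, if anything falls off the work surface, if the arm or the gripper's body presses on something with over 40 N, if the wrist force passes 120 N, or if a joint passes its speed limit or range.

### The arm

A 7-joint arm with a two-finger parallel gripper is mounted at the origin on the work surface. World frame = base frame: x ahead of the robot, y to its left, z up, the work surface at z = 0. Lengths are in m, angles in rad, forces in N, time in s.
With the tool pointing down it reaches from about 0.425 to 0.975 m from the base axis. Payload 16.7 kg.
Tool frame: the origin (TCP) lies midway between the tips of the shut fingers; the grasp point (between the pads) lies 19 mm behind it (ctrl.tcp_to_grasp is the distance from the TCP to the grasp point, in m); z points along the fingers, y is the line along which they close (so a half turn about z gives the same grasp; the last joint's range is limited). The gripper opens to 85 mm and grips with 20 to 120 N. Pads are 22 mm wide; open, the fingers measure 114 mm over their backs; the gripper's body (76 mm by 85 mm) begins 54 mm behind the grasp point. The pads swing forward as they close: fully open they stand 13 mm farther back than shut.
Start: joints at [-1.282, 0.426, 0.074, 1.606, -0.034, 1.111, -0.067], TCP at [0.287, 0.611, 0.231] pointing down, gripper open.
Joint ranges: [-2.85, 2.85], [-0.5, 2.14], [-1.23, 1.37], [0.21, 2.46], [-1.02, 4.16], [0.16, 2.05], [-2.73, 2.73]. Speed limits (rad/s): [1.89, 1.89, 2.39, 2.39, 3.01, 3.01, 3.01].

### API

Orientations are given as a unit quaternion [w, x, y, z].
In Python, from rig import ctrl gives the robot as it stands.
- The arm moves only by the shell command python3 -m creep 'ROWS' [FORCE]. ROWS is a JSON object of lists of equal length, an entry for each row: "turn": the turn, a rotation vector about the tool's x, y, z each as a share of 360 degrees, from -1 to 1, a list of three; "linear": the shift along the tool's x, y, z each as a share of 0.08 m, from -1 to 1, a list of three; "jaw": the opening, from 0 (shut) to 1 (fully open). In form: {"turn": [[ax, ay, az], ...], "linear": [[x, y, z], ...], "jaw": [jaw, ...]}. A call has 1 to 12 rows; each row is the pose to reach, as a shift and turn from the pose commanded when the call began, along the tool's axes at that moment, turning the shorter way round; what a row does not reach only later rows make up. A row lasts 1/12 s, in which the tool goes at most 41.7 mm and 7.16 degrees, less where a joint would pass 70% of its speed; a pose out of reach is approached as far as the arm can. A call with a number of a shift or a turn outside -1 to 1 is refused whole. A call with a gripper value outside its range is refused whole. The fingers move at their own pace and stop on an object; FORCE is the grip in N (left out, the last holds). Time passes only in rows, so rows that repeat a pose let the fingers close. It gives the time, the measured TCP pose, the force, the opening and the grip force at its end, in the units of the state.
- ctrl.state(): the state, without advancing time (a new reading comes with each control period).
- ctrl.camera(name): name is "scene" or "side" or "wrist"; returns the picture (400x640x3 uint8, red, green, blue); there is no depth.
- ctrl.camera_model(name): a dict with "vfov" (degrees; the focal length in pixels is half the picture's height over the tangent of half this angle, whatever the lens; pixels are square), "cx", "cy" (the principal point, pixels), "camera_from_world" (4x4, takes a point from world to camera coordinates); the wrist camera has in their place "tool_from_camera" (4x4, takes a point from camera to tool coordinates, whose origin is the TCP and whose axes are the flange's). Camera axes: x right, y down, z forward; pixel columns grow to the right and rows downward; lengths in m; the calibration is good to about 2 mm. A picture is of the moment at which its call begins: read the wrist's pose just before it. camera_model takes no time and is no camera call.
- ctrl.finish_job(): hands the job in; it is judged then, once.
The state is a dict: "time": time; "joint_pos": joint angles; "qvel": joint speeds; "effort": joint torques, N m; "position": TCP position; "ee_rot": TCP orientation; "ft_force": force on the tool from outside, world axes, zero at the start; "ft_torque": the same for the moment, N m; "opening": opening from 0.0 (shut) to 1.0 (fully open); "grasp_force": force on a finger pad.
Only numpy, scipy, OpenCV 4.12 (cv2) and the standard library are available. Lean on these libraries where they do the work, as an engineer would, in place of code of your own. Each camera call takes 0.05 s, during which the arm holds its last target. There are 200 camera calls.

## Working session

There is one attempt and no reset: what is moved stays moved. The work goes in short steps, Python scripts to look and compute and a shell command to move; the robot and the scene stay as the last step left them, time stands still between calls to the robot, and variables do not carry over. Pictures are saved under pics/ and viewed, at most 10 in all, crops included, and the job is handed in when it is done.

```bash
mkdir -p pics; ls; python3 - <<'E'
from rig import ctrl
import cv2
s=ctrl.state();print({k:(v if not hasattr(v,'__len__') else [round(float(x),4) for x in v]) for k,v in s.items()}, ctrl.tcp_to_grasp)
for n in("scene","side"):
    cv2.imwrite(f"pics/{n}0.png",ctrl.camera(n)[:,:,::-1]);m=ctrl.camera_model(n);print(n,m)
print(ctrl.camera_model("wrist"))
E
```

```text
pics
{'time': 0.0, 'joint_pos': [-1.2815, 0.4267, 0.0738, 1.6066, -0.0341, 1.1108, -0.0671], 'qvel': [0.0007, 0.0013, 0.0008, -0.0014, 0.0002, -0.0021, 0.0013], 'effort': [-0.0011, -94.9827, 3.7601, -46.3486, 0.0192, 0.0107, -0.0001], 'position': [0.2866, 0.6107, 0.2306], 'ee_rot': [-0.0001, 0.2177, 0.976, -0.0006], 'ft_force': [-0.6964, -0.1516, 0.3612], 'ft_torque': [-0.0001, 0.0045, -0.0201], 'grasp_force': 0.0, 'opening': 1.000639435778523} 0.0187
scene {'vfov': 53.31246403663308, 'cx': 320.41880886496614, 'cy': 195.9813147592167, 'camera_from_world': array([[ 0.50198523,  0.86486241,  0.00488301, -0.24288941],
       [ 0.52842162, -0.30222823, -0.79336542, -0.16309067],
       [-0.68467614,  0.40083801, -0.6087261 ,  1.26081016],
       [ 0.        ,  0.        ,  0.        ,  1.        ]])}
side {'vfov': 45.12172298271887, 'cx': 320.19042752187596, 'cy': 194.0924715546995, 'camera_from_world': array([[ 0.98997782, -0.14099385, -0.00804064, -0.50591101],
       [-0.10554659, -0.70085693, -0.70544984,  0.12637892],
       [ 0.09382875,  0.69922836, -0.70871423,  1.26654865],
       [ 0.        ,  0.        ,  0.        ,  1.        ]])}
{'vfov': 58.89772815515574, 'cx': 317.1047291867395, 'cy': 192.63050182475112, 'tool_from_camera': array([[-1.36960684e-03, -9.52681425e-01, -3.03967477e-01,
         7.76333137e-02],
       [ 9.99998973e-01, -1.17636588e-03, -8.18849152e-04,
        -5.73500502e-04],
       [ 4.22525407e-04, -3.03968286e-01,  9.52682057e-01,
        -1.42783371e-01],
       [ 0.00000000e+00,  0.00000000e+00,  0.00000000e+00,
         1.00000000e+00]])}
```

View pics/scene0.png

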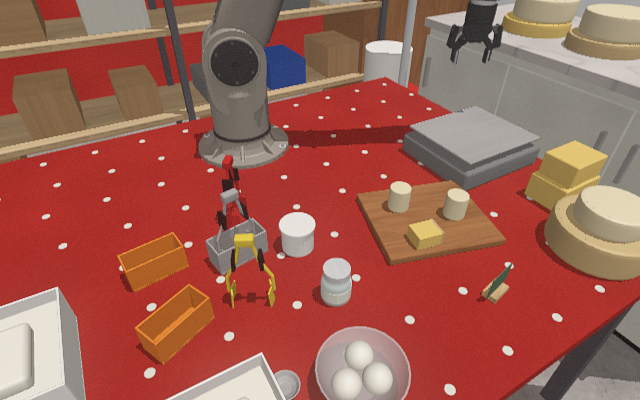

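View pics/side0.png

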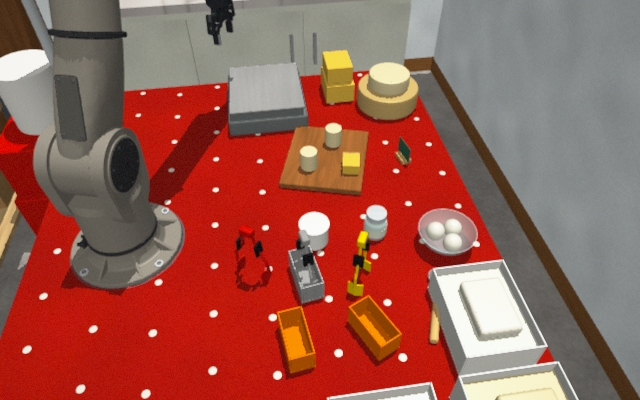

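The steel tongs stand in the grey rack at side (306,255) and scene (232,205). The look-alikes are:
- red tongs at side (248,250)
- yellow tongs at side (360,262)
- orange boxes at side (296,340) and (375,327)

The cheeses are at side (308,159) and (333,136). I'll choose the grey head in the grey rack and check it in a crop.

```bash
python3 - <<'E'
import cv2,numpy as np
a=cv2.imread("pics/side0.png");b=cv2.imread("pics/scene0.png")
def c(im,x,y,w,h,s):return cv2.resize(im[y:y+h,x:x+w],None,fx=s,fy=s,interpolation=cv2.INTER_CUBIC)
top=np.hstack([c(a,265,215,80,100,5),c(b,190,180,80,100,5)])
cv2.imwrite("pics/crop1.png",top)
cv2.imwrite("pics/crop2.png",np.hstack([c(a,275,115,100,100,4),c(b,350,160,100,100,4)[:, :400]]))
E
```

```text
(no output)
```

View pics/crop1.png

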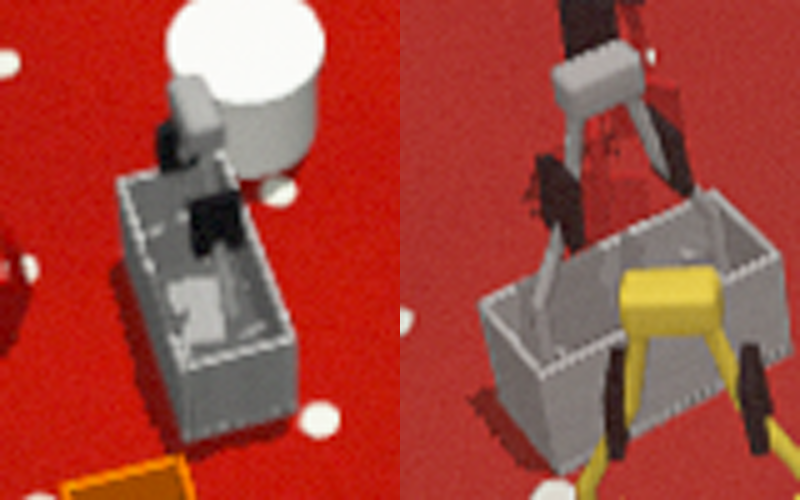

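View pics/crop2.png

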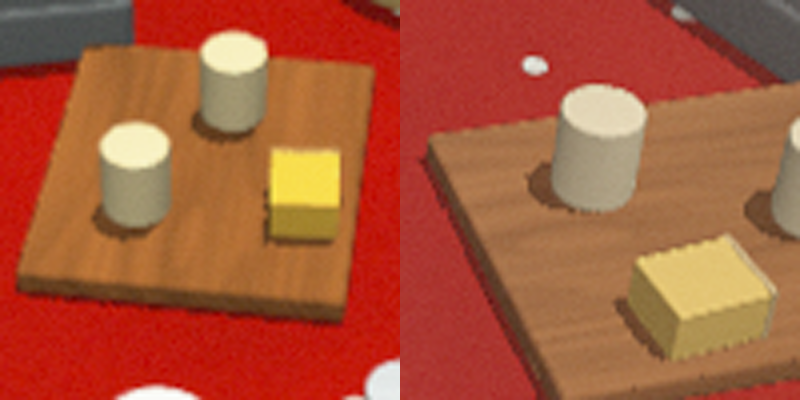

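The crop confirms the grey tongs head with black cheeks standing in the grey rack. Next I'll measure positions.

```bash
cat >h.py <<'E'
import numpy as np
from rig import ctrl
def ray(n,p):
    m=ctrl.camera_model(n);f=200/np.tan(np.radians(m['vfov'])/2);T=np.linalg.inv(m['camera_from_world'])
    return T[:3,3],T[:3,:3]@np.array([(p[0]-m['cx'])/f,(p[1]-m['cy'])/f,1])
def at(n,p,z):
    o,d=ray(n,p);return (o+d*(z-o[2])/d[2]).round(4)
E
python3 - <<'E'
from h import *
S=lambda u,v:(265+u/5-.4,215+v/5-.4); C=lambda u,v:(190+(u-400)/5-.4,180+v/5-.4)
for n,f,L in (("side",S,[(118,180),(232,158),(297,335),(183,368)]),("scene",C,[(480,302),(540,375),(780,255),(710,190)])):
    P=np.array([at(n,f(*p),.06) for p in L]);print(n,"rack",P.tolist(),P.mean(0))
for n,f,L in (("side",S,[(170,85),(203,78),(222,120),(187,130)]),("scene",C,[(555,72),(632,42),(643,58),(560,92)])):
    P=np.array([at(n,f(*p),.175) for p in L]);print(n,"head",P.tolist(),P.mean(0))
S=lambda u,v:(275+u/4-.4,115+v/4-.4); C=lambda u,v:(350+(u-400)/4-.4,160+v/4-.4)
print("P",at("side",S(135,146),.08),at("scene",C(603,111),.08))
print("Q",at("side",S(234,53),.08),at("scene",(457,195),.08))
print("board",[at("side",S(*p),.02) for p in((85,46),(374,67),(343,305),(20,277))])
print("wedge",[at("side",S(*p),.054) for p in((270,152),(340,150),(340,205),(268,207))])
print("tub",at("side",(314,225),.066),"jar",at("side",(376,215),.08))
print("yellow head",at("side",(362,240),.171),"red",at("side",(247,233),.171))
E
```

```text
side rack [[0.4136, -0.1377, 0.06], [0.47, -0.1324, 0.06], [0.4863, -0.2392, 0.06], [0.4326, -0.2493, 0.06]] [ 0.450625 -0.18965   0.06    ]
scene rack [[0.4313, -0.2465, 0.06], [0.4843, -0.2384, 0.06], [0.4669, -0.1263, 0.06], [0.4121, -0.136, 0.06]] [ 0.44865 -0.1868   0.06   ]
side head [[0.4389, -0.1796, 0.175], [0.4538, -0.1777, 0.175], [0.4591, -0.2027, 0.175], [0.4434, -0.206, 0.175]] [ 0.4488 -0.1915  0.175 ]
scene head [[0.4484, -0.2024, 0.175], [0.4446, -0.1698, 0.175], [0.4567, -0.1698, 0.175], [0.4615, -0.2049, 0.175]] [ 0.4528   -0.186725  0.175   ]
P [0.5057 0.2018 0.08  ] [0.5075 0.2055 0.08  ]
Q [0.5944 0.3    0.08  ] [0.5964 0.3006 0.08  ]
board [array([0.4882, 0.4054, 0.02  ]), array([0.7166, 0.3422, 0.02  ]), array([0.6373, 0.0773, 0.02  ]), array([0.4128, 0.1402, 0.02  ])]
wedge [array([0.6073, 0.2107, 0.054 ]), array([0.6592, 0.2051, 0.054 ]), array([0.6471, 0.1449, 0.054 ]), array([0.5953, 0.1506, 0.054 ])]
tub [ 0.4857 -0.0706  0.066 ] jar [ 0.6441 -0.0728  0.08  ]
yellow head [ 0.5727 -0.2203  0.171 ] red [ 0.3261 -0.1633  0.171 ]
```

```bash

python3 -m creep '{"turn":[[0,0,0],[0,0,0],[0,0,0]],"linear":[[-0.3,-0.17,0],[-0.6,-0.34,0],[-0.91,-0.51,0]],"jaw":[1,1,1]}'
python3 -m creep '{"turn":[[0,0,0],[0,0,0],[0,0,0]],"linear":[[-0.3,-0.17,0],[-0.6,-0.34,0],[-0.91,-0.51,0]],"jaw":[1,1,1]}'
python3 -m creep '{"turn":[[0,0,0],[0,0,0],[0,0,0]],"linear":[[-0.3,-0.17,0],[-0.6,-0.34,0],[-0.91,-0.51,0]],"jaw":[1,1,1]}'
python3 -m creep '{"turn":[[0,0,0],[0,0,0],[0,0,0]],"linear":[[-0.3,-0.17,0],[-0.6,-0.34,0],[-0.91,-0.51,0]],"jaw":[1,1,1]}'
python3 -m creep '{"turn":[[0,0,0],[0,0,0],[0,0,0],[0,0,0],[0,0,0]],"linear":[[-0.3,-0.17,0],[-0.6,-0.34,0],[-0.91,-0.51,0],[-0.91,-0.51,0],[-0.91,-0.51,0]],"jaw":[1,1,1,1,1]}'
python3 - <<'E'
from rig import ctrl
import cv2,numpy as np
s=ctrl.state();im=ctrl.camera("wrist");cv2.imwrite("pics/w1.png",im[:,:,::-1])
np.savez("w1.npz",p=s["position"],q=s["ee_rot"]);print(s["position"],s["ee_rot"])
E
```

```text
time: 0.35
position: [0.3353, 0.5423, 0.2307]
ee_rot: [-0.0, 0.217, 0.976, -0.0]
ft_force: [0.4, -0.0, -0.4]
opening: 1.004
grasp_force: 0.0
time: 0.6
position: [0.3843, 0.474, 0.231]
ee_rot: [-0.0, 0.218, 0.976, -0.0]
ft_force: [1.0, 0.5, -0.6]
opening: 1.003
grasp_force: 0.0
time: 0.85
position: [0.4329, 0.4062, 0.2311]
ee_rot: [-0.0, 0.218, 0.976, -0.0]
ft_force: [-0.2, 0.5, 0.4]
opening: 1.001
grasp_force: 0.0
time: 1.1
position: [0.4814, 0.3383, 0.2311]
ee_rot: [-0.0, 0.218, 0.976, -0.0]
ft_force: [1.1, 0.6, -0.0]
opening: 1.001
grasp_force: 0.0
time: 1.52
position: [0.5303, 0.27, 0.2311]
ee_rot: [-0.0, 0.219, 0.976, -0.0]
ft_force: [-0.6, 1.3, -0.1]
opening: 1.0
grasp_force: 0.0
[0.53032456 0.27004156 0.23108392] [-4.59592622e-05  2.19173712e-01  9.75685798e-01 -3.25707648e-04]
```

View pics/w1.png

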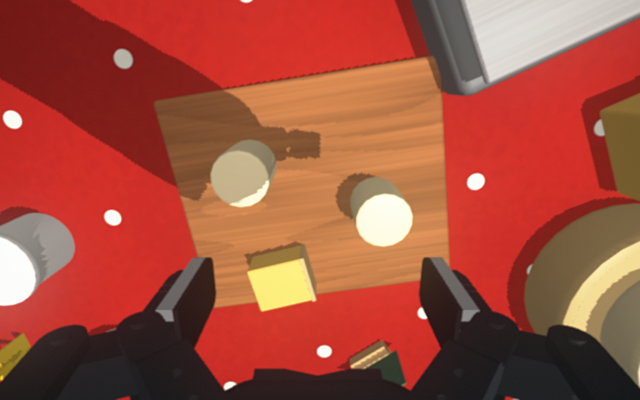

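Cheese tops are at (240,178) and (384,219), with the wedge's top at about (281,287). Next I'll compute their positions and move towards the rack.

```bash
cat >>h.py <<'E'
from scipy.spatial.transform import Rotation as R
def rot(q): return R.from_quat([q[1],q[2],q[3],q[0]])
def wat(f,p,z):
    d=np.load(f);m=ctrl.camera_model("wrist");fl=200/np.tan(np.radians(m['vfov'])/2);T=m['tool_from_camera']
    M=rot(d['q']).as_matrix();o=d['p']+M@T[:3,3];r=M@T[:3,:3]@np.array([(p[0]-m['cx'])/fl,(p[1]-m['cy'])/fl,1])
    return (o+r*(z-o[2])/r[2]).round(4)
def go(pos,yaw=None):
    "shift in units of 0.08 m (tool axes) and turn z (share of 360) to TCP pos with tool y at yaw deg"
    s=ctrl.state();r=rot(s['ee_rot']);M=r.as_matrix()
    y=np.degrees(np.arctan2(M[1,1],M[0,1]));print("at",s['position'].round(4) if hasattr(s['position'],'round') else s['position'],"yaw",round(y,2))
    print("linear",(r.inv().apply(np.array(pos)-s['position'])/.08).round(3),"of",np.linalg.norm(np.array(pos)-s['position']).round(4))
    if yaw is not None:
        Y=np.radians(yaw);t=R.from_matrix(np.array([[-np.sin(Y)*-1*-1, np.cos(Y),0],[np.cos(Y),np.sin(Y),0],[0,0,-1]]).T if False else np.column_stack([[-np.sin(Y),np.cos(Y),0],[np.cos(Y),np.sin(Y),0],[0,0,-1]]))
        print("turn",((r.inv()*t).as_rotvec()/2/np.pi).round(4))
E
sed -i 's/np.array(\[\[-np.sin(Y)\*-1\*-1.* if False else //' h.py; sed -i 's/\[0,0,-1\]\]))$/[0,0,-1]]))/' h.py; grep -n from_matrix h.py
python3 - <<'E'
from h import *
for n,p,z in(("P",(240,178),.08),("Q",(384,219),.08),("wedge",(281,287),.054)):print(n,wat("w1.npz",p,z))
print("board",[wat("w1.npz",p,.02) for p in((155,101),(437,57),(449,287),(213,308))])
go([.53,.27,.231],99.2)
E
M='x'
python3 -m creep '{"turn":[[0,0,0],[0,0,0],[0,0,0]],"linear":[[-0.09,-0.31,0],[-0.17,-0.62,0],[-0.26,-0.93,0]],"jaw":[1,1,1]}' >/dev/null
python3 -m creep '{"turn":[[0,0,0],[0,0,0],[0,0,0]],"linear":[[-0.09,-0.31,0],[-0.17,-0.62,0],[-0.26,-0.93,0]],"jaw":[1,1,1]}' >/dev/null
python3 -m creep '{"turn":[[0,0,0],[0,0,0],[0,0,0]],"linear":[[-0.09,-0.31,0],[-0.17,-0.62,0],[-0.26,-0.93,0]],"jaw":[1,1,1]}' >/dev/null
python3 -m creep '{"turn":[[0,0,0],[0,0,0],[0,0,0]],"linear":[[-0.09,-0.31,0],[-0.17,-0.62,0],[-0.26,-0.93,0]],"jaw":[1,1,1]}'
```

```text
20:        Y=np.radians(yaw);t=R.from_matrix(np.column_stack([[-np.sin(Y),np.cos(Y),0],[np.cos(Y),np.sin(Y),0],[0,0,-1]]))
P [0.5042 0.2081 0.08  ]
Q [0.5924 0.3056 0.08  ]
wedge [0.6287 0.1809 0.054 ]
board [array([0.4103, 0.1521, 0.02  ]), array([0.4897, 0.4123, 0.02  ]), array([0.729 , 0.3419, 0.02  ]), array([0.6376, 0.0831, 0.02  ])]
at [0.5295 0.2715 0.231 ] yaw 64.8
linear [-0.014 -0.014  0.   ] of 0.0016
turn [-0.     -0.0001 -0.0956]
time: 2.57
position: [0.4779, -0.0328, 0.2313]
ee_rot: [-0.0, 0.217, 0.976, 0.0]
ft_force: [-0.3, -0.2, -1.2]
opening: 0.999
grasp_force: 0.0
```

```bash

python3 -m creep '{"turn":[[0,0,-0.019],[0,0,-0.038],[0,0,-0.057],[0,0,-0.076],[0,0,-0.0956],[0,0,-0.0956],[0,0,-0.0956]],"linear":[[-0.09,-0.31,0],[-0.17,-0.62,0],[-0.26,-0.93,0],[-0.26,-0.93,0],[-0.26,-0.93,0],[-0.26,-0.93,0],[-0.26,-0.93,0]],"jaw":[1,1,1,1,1,1,1]}'
python3 - <<'E'
from h import *
import cv2
s=ctrl.state();im=ctrl.camera("wrist");cv2.imwrite("pics/w2.png",im[:,:,::-1])
np.savez("w2.npz",p=s["position"],q=s["ee_rot"]);go([.4505,-.188,.19],99.2)
E
```

```text
time: 3.15
position: [0.4658, -0.1083, 0.2313]
ee_rot: [-0.0, -0.08, 0.997, 0.0]
ft_force: [0.1, -0.1, 0.0]
opening: 1.001
grasp_force: 0.0
at [ 0.4658 -0.1083  0.2313] yaw 99.09
linear [ 0.346 -0.953  0.516] of 0.091
turn [ 0.     -0.     -0.0003]
```

View pics/w2.png

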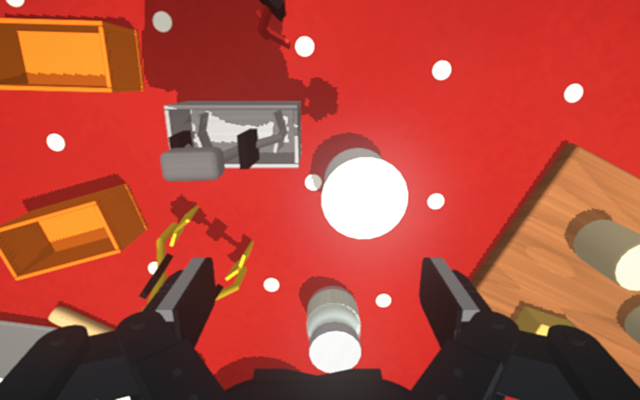

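Rack rim corners are at (165,107), (300,103), (299,166), and the head's top is centred near (192,166).

```bash

python3 - <<'E'
from h import *
print([wat("w2.npz",p,.06) for p in((165,107),(300,103),(299,166))],wat("w2.npz",(232,136),.06))
print("head",wat("w2.npz",(192,165),.175),[wat("w2.npz",p,.175) for p in((162,153),(222,151),(222,176),(163,180))])
E
```

```text
[array([ 0.4318, -0.2476,  0.06  ]), array([ 0.4101, -0.1329,  0.06  ]), array([ 0.4653, -0.1258,  0.06  ])] [ 0.4477 -0.1883  0.06  ]
head [ 0.4464 -0.185   0.175 ] [array([ 0.4421, -0.2023,  0.175 ]), array([ 0.4356, -0.1686,  0.175 ]), array([ 0.4503, -0.1675,  0.175 ]), array([ 0.4581, -0.2013,  0.175 ])]
```

```bash

python3 -m creep '{"turn":[[0,0,0],[0,0,-0.0025],[0,0,-0.0025],[0,0,-0.0025],[0,0,-0.0025],[0,0,-0.0025]],"linear":[[0.12,-0.32,0],[0.24,-0.64,0],[0.365,-0.95,0],[0.365,-0.95,0],[0.365,-0.95,0.2],[0.365,-0.95,0.39]],"jaw":[1,1,1,1,1,1]}'
python3 -m creep '{"turn":[[0,0,0],[0,0,0],[0,0,0],[0,0,0],[0,0,0]],"linear":[[0,0,0.2],[0,0,0.45],[0,0,0.7],[0,0,0.95],[0,0,0.95]],"jaw":[1,1,1,1,1]}'
python3 - <<'E'
from h import *
go([.449,-.188,.115],100)
E
```

```text
time: 3.7
position: [0.4497, -0.1888, 0.2002]
ee_rot: [0.001, -0.087, 0.996, -0.0]
ft_force: [0.9, 1.2, -0.3]
opening: 0.998
grasp_force: 0.0
time: 4.12
position: [0.4476, -0.1877, 0.1212]
ee_rot: [-0.002, -0.088, 0.996, 0.0]
ft_force: [-1.9, 0.5, -0.1]
opening: 0.998
grasp_force: 0.0
at [ 0.4476 -0.1877  0.1212] yaw 100.04
linear [-0.017 -0.007  0.078] of 0.0064
turn [ 0.0002 -0.0007  0.0001]
```

```bash

for i in 1; do python3 -m creep '{"turn":[[0,0,0],[0,0,0],[0,0,0]],"linear":[[0,0,0.05],[0,0,0.1],[0,0,0.1]],"jaw":[1,1,1]}'; 
python3 -m creep '{"turn":[[0,0,0],[0,0,0]],"linear":[[0,0,0.04],[0,0,0.04]],"jaw":[1,1]}';done
python3 - <<'E'
from rig import ctrl
import cv2
cv2.imwrite("pics/s3.png",cv2.resize(ctrl.camera("side")[160:310,220:400,::-1],None,fx=4,fy=4))
E
```

```text
time: 4.37
position: [0.4495, -0.1888, 0.1164]
ee_rot: [0.0, -0.088, 0.996, -0.0]
ft_force: [-0.5, -0.1, 0.2]
opening: 0.997
grasp_force: 0.0
time: 4.53
position: [0.4494, -0.1889, 0.1131]
ee_rot: [0.0, -0.089, 0.996, -0.0]
ft_force: [-0.0, 1.0, -0.4]
opening: 0.998
grasp_force: 0.0
```

View pics/s3.png

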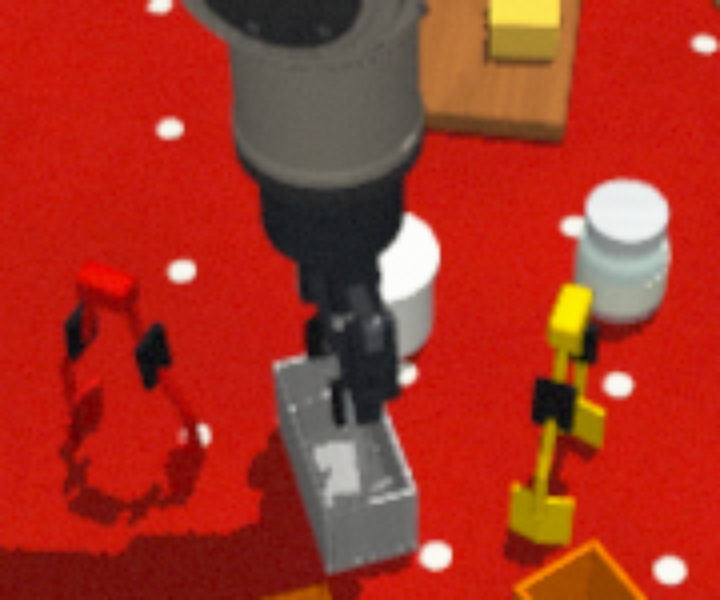

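The fingers straddle the tongs at crop (350,370), so I'll continue down gently.

```bash

python3 -m creep '{"turn":[[0,0,0],[0,0,0]],"linear":[[0,0,0.03],[0,0,0.03]],"jaw":[1,1]}'
python3 -m creep '{"turn":[[0,0,0],[0,0,0]],"linear":[[0,0,0.03],[0,0,0.03]],"jaw":[1,1]}'
python3 -m creep '{"turn":[[0,0,0],[0,0,0]],"linear":[[0,0,0.03],[0,0,0.03]],"jaw":[1,1]}'
```

```text
time: 4.75
position: [0.4491, -0.1889, 0.1105]
ee_rot: [0.0, -0.089, 0.996, 0.0]
ft_force: [0.1, -0.7, 1.1]
opening: 1.002
grasp_force: 0.0
time: 4.92
position: [0.449, -0.1889, 0.1078]
ee_rot: [-0.0, -0.089, 0.996, 0.0]
ft_force: [-0.4, -0.1, -0.7]
opening: 1.001
grasp_force: 0.0
time: 5.08
position: [0.4489, -0.1889, 0.1054]
ee_rot: [-0.0, -0.089, 0.996, 0.0]
ft_force: [0.4, -0.4, -0.9]
opening: 1.001
grasp_force: 0.0
```

```bash

python3 -m creep '{"turn":[[0,0,0],[0,0,0]],"linear":[[0,0,0.025],[0,0,0.025]],"jaw":[1,1]}'
python3 -m creep '{"turn":[[0,0,0],[0,0,0],[0,0,0],[0,0,0],[0,0,0]],"linear":[[0,0,0],[0,0,0],[0,0,0],[0,0,0],[0,0,0]],"jaw":[0.9,0.8,0.7,0.66,0.66]}' 20
python3 -m creep '{"turn":[[0,0,0],[0,0,0],[0,0,0]],"linear":[[0,0,0],[0,0,0],[0,0,0]],"jaw":[0.64,0.64,0.64]}'
python3 -m creep '{"turn":[[0,0,0],[0,0,0],[0,0,0]],"linear":[[0,0,0],[0,0,0],[0,0,0]],"jaw":[0.63,0.63,0.63]}'
```

```text
time: 5.25
position: [0.449, -0.189, 0.1034]
ee_rot: [-0.0, -0.089, 0.996, 0.0]
ft_force: [0.4, 0.3, 0.5]
opening: 0.999
grasp_force: 0.0
time: 5.67
position: [0.4491, -0.189, 0.1037]
ee_rot: [0.0, -0.089, 0.996, 0.0]
ft_force: [-0.2, 0.0, -0.1]
opening: 0.659
grasp_force: 0.2
time: 5.92
position: [0.4493, -0.1893, 0.1039]
ee_rot: [0.0, -0.089, 0.996, -0.0]
ft_force: [-0.6, -1.1, 2.4]
opening: 0.64
grasp_force: 8.8
time: 6.17
position: [0.4493, -0.1892, 0.1039]
ee_rot: [0.0, -0.089, 0.996, -0.0]
ft_force: [0.8, -1.7, 5.1]
opening: 0.631
grasp_force: 8.0
```

```bash

python3 -m creep '{"turn":[[0,0,0],[0,0,0],[0,0,0],[0,0,0],[0,0,0],[0,0,0]],"linear":[[0,0,0],[0,0,-0.1],[0,0,-0.3],[0,0,-0.55],[0,0,-0.8],[0,0,-1]],"jaw":[0.637,0.637,0.637,0.637,0.637,0.637]}' 20
python3 -m creep '{"turn":[[0,0,0],[0,0,0],[0,0,0],[0,0,0],[0,0,0]],"linear":[[0,0,-0.2],[0,0,-0.4],[0,0,-0.5],[0,0,-0.5],[0,0,-0.5]],"jaw":[0.637,0.637,0.637,0.637,0.637]}'
python3 - <<'E'
from rig import ctrl
import cv2
cv2.imwrite("pics/s4.png",cv2.resize(ctrl.camera("scene")[120:270,150:330,::-1],None,fx=4,fy=4))
E
```

```text
time: 6.67
position: [0.4488, -0.1888, 0.1852]
ee_rot: [-0.0, -0.089, 0.996, 0.0]
ft_force: [-0.5, -0.5, -0.5]
opening: 0.632
grasp_force: 5.6
time: 7.08
position: [0.449, -0.1887, 0.2235]
ee_rot: [0.0, -0.089, 0.996, 0.0]
ft_force: [-1.0, -0.0, -1.6]
opening: 0.637
grasp_force: 5.6
```

View pics/s4.png

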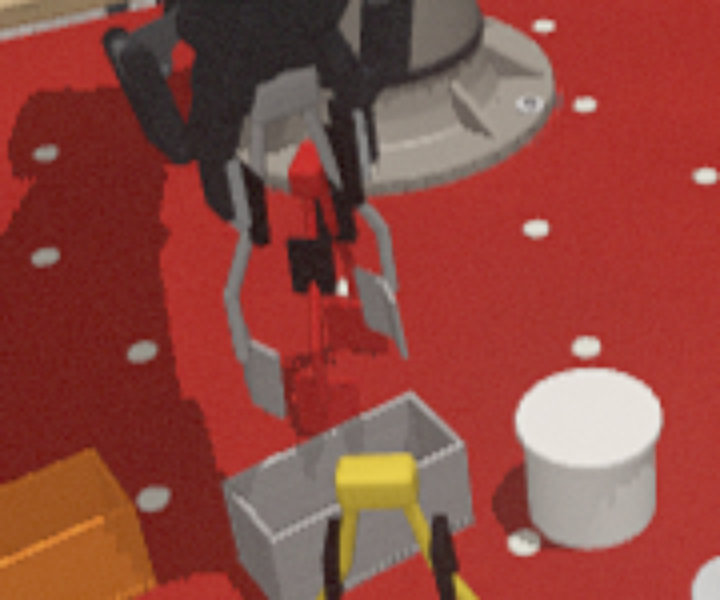

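```bash

python3 -m creep '{"turn":[[0,0,0],[0,0,0],[0,0,0],[0,0,0]],"linear":[[-0.06,0.2,0],[-0.14,0.42,0],[-0.22,0.68,0],[-0.31,0.95,0]],"jaw":[0.637,0.637,0.637,0.637]}' >/dev/null
python3 -m creep '{"turn":[[0,0,0],[0,0,0],[0,0,0],[0,0,0]],"linear":[[-0.08,0.24,0],[-0.16,0.48,0],[-0.23,0.72,0],[-0.31,0.95,0]],"jaw":[0.637,0.637,0.637,0.637]}' >/dev/null
python3 -m creep '{"turn":[[0,0,0],[0,0,0],[0,0,0],[0,0,0]],"linear":[[-0.08,0.24,0],[-0.16,0.48,0],[-0.23,0.72,0],[-0.31,0.95,0]],"jaw":[0.637,0.637,0.637,0.637]}' 
python3 -m creep '{"turn":[[0,0,0],[0,0,0],[0,0,0],[0,0,0]],"linear":[[-0.08,0.24,0],[-0.16,0.48,0],[-0.23,0.72,0],[-0.31,0.95,0]],"jaw":[0.637,0.637,0.637,0.637]}' >/dev/null
python3 -m creep '{"turn":[[0,0,0],[0,0,0],[0,0,0],[0,0,0],[0,0,0],[0,0,0],[0,0,0]],"linear":[[-0.08,0.24,0],[-0.16,0.48,0],[-0.23,0.72,0],[-0.31,0.95,0],[-0.31,0.95,0],[-0.31,0.95,0],[-0.31,0.95,0]],"jaw":[0.637,0.637,0.637,0.637,0.637,0.637,0.637]}'
python3 - <<'E'
from h import *
import cv2
go([.505,.206,.2235],100)
s=ctrl.state();print(s['ft_force'])
a=ctrl.camera("side");b=ctrl.camera("scene")
c=lambda im,x,y:cv2.resize(im[y:y+100,x:x+100,::-1],None,fx=4,fy=4,interpolation=cv2.INTER_CUBIC)
cv2.imwrite("pics/s5.png",np.hstack([c(a,260,90),c(b,350,120)]))
E
```

```text
time: 8.13
position: [0.4814, 0.0495, 0.2225]
ee_rot: [-0.001, -0.089, 0.996, -0.0]
ft_force: [-0.1, -0.2, -0.3]
opening: 0.635
grasp_force: 5.6
time: 9.05
position: [0.5036, 0.2062, 0.2226]
ee_rot: [-0.001, -0.089, 0.996, -0.001]
ft_force: [-0.7, -0.9, 0.2]
opening: 0.638
grasp_force: 5.6
at [0.5036 0.2062 0.2226] yaw 100.16
linear [-0.017 -0.005 -0.011] of 0.0016
turn [-0.0002 -0.0003  0.0004]
[-0.74592692 -0.86067303  0.22493179]
```

View pics/s5.png

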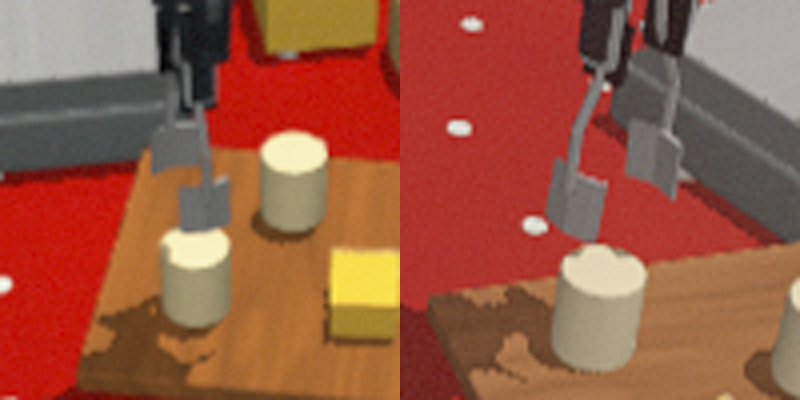

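Both views show the open jaws above cheese P. The jaws' midpoint is at side crop (191,198) and scene crop (614,210), and the cheese top is at (196,248) and (603,272).

```bash

python3 - <<'E'
from h import *
S=lambda u,v:(260+u/4-.4,90+v/4-.4); C=lambda u,v:(350+(u-400)/4-.4,120+v/4-.4)
for n,f,j,c in(("side",S,[(205,229),(177,167)],(196,248)),("scene",C,[(575,232),(653,188)],(603,272))):
    J=[at(n,f(*p),.123) for p in j];print(n,J,sum(J)/2,at(n,f(*c),.08))
E
```

```text
side [array([0.5096, 0.1681, 0.123 ]), array([0.4985, 0.2408, 0.123 ])] [0.50405 0.20445 0.123  ] [0.5061 0.1995 0.08  ]
scene [array([0.5136, 0.1734, 0.123 ]), array([0.5004, 0.2419, 0.123 ])] [0.507   0.20765 0.123  ] [0.5083 0.2049 0.08  ]
```

```bash

python3 -m creep '{"turn":[[0,0,0],[0,0,0],[0,0,0],[0,0,0],[0,0,0]],"linear":[[-0.012,-0.04,0],[-0.012,-0.04,0.2],[-0.012,-0.04,0.4],[-0.012,-0.04,0.6],[-0.012,-0.04,0.6]],"jaw":[0.637,0.637,0.637,0.637,0.637]}'
python3 -m creep '{"turn":[[0,0,0],[0,0,0],[0,0,0],[0,0,0],[0,0,0]],"linear":[[0,0,0.15],[0,0,0.3],[0,0,0.45],[0,0,0.58],[0,0,0.58]],"jaw":[0.637,0.637,0.637,0.637,0.637]}'
python3 - <<'E'
from h import *
import cv2
go([.505,.203,.126],100)
a=ctrl.camera("side");b=ctrl.camera("scene")
c=lambda im,x,y:cv2.resize(im[y:y+100,x:x+100,::-1],None,fx=4,fy=4,interpolation=cv2.INTER_CUBIC)
cv2.imwrite("pics/s6.png",np.hstack([c(a,260,90),c(b,350,120)]))
E
```

```text
time: 9.57
position: [0.5044, 0.2026, 0.1733]
ee_rot: [-0.002, -0.088, 0.996, -0.001]
ft_force: [-0.6, -0.1, -1.9]
opening: 0.638
grasp_force: 5.6
time: 9.98
position: [0.505, 0.2033, 0.1281]
ee_rot: [-0.001, -0.088, 0.996, -0.0]
ft_force: [0.3, -0.0, -1.0]
opening: 0.642
grasp_force: 5.6
at [0.505  0.2033 0.1281] yaw 100.15
linear [ 0.    -0.004  0.027] of 0.0022
turn [-0.0001 -0.0003  0.0004]
```

View pics/s6.png

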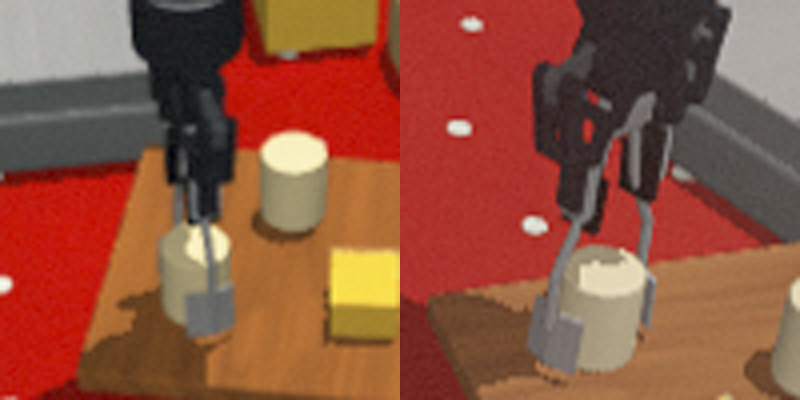

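The jaws straddle the cheese in both views. I'll take a force baseline, close and lift.

```bash
cat >weigh.py <<'E'
from h import *
def weigh(n=20):
    F=[];E=[]
    for i in range(n):
        ctrl.camera("wrist");s=ctrl.state();F.append(s['ft_force']);E.append(s['effort'])
    F=np.array(F);E=np.array(E)
    print("F",F.mean(0).round(3),"sd",F.std(0).round(2),"eff",E.mean(0).round(3),"pos",np.round(s['position'],4),"grip",s['grasp_force'],s['opening'])
weigh()
E
python3 weigh.py
python3 -m creep '{"turn":[[0,0,0],[0,0,0],[0,0,0],[0,0,0],[0,0,0],[0,0,0]],"linear":[[0,0,0],[0,0,0],[0,0,0],[0,0,0],[0,0,0],[0,0,0]],"jaw":[0.6,0.57,0.54,0.5,0.5,0.5]}' 32
python3 -m creep '{"turn":[[0,0,0],[0,0,0],[0,0,0],[0,0,0],[0,0,0],[0,0,0]],"linear":[[0,0,-0.05],[0,0,-0.1],[0,0,-0.2],[0,0,-0.3],[0,0,-0.3],[0,0,-0.3]],"jaw":[0.5,0.5,0.5,0.5,0.5,0.5]}'
python3 weigh.py
```

```text
F [-0.175 -0.083 -1.105] sd [0.46 0.42 0.41] eff [ 1.7000e-02 -7.5272e+01  4.6910e+00 -3.7692e+01  1.7000e-02  6.0000e-03
  0.0000e+00] pos [0.5056 0.204  0.1293] grip 5.584296399028972 0.6351199351828027
time: 11.58
position: [0.5056, 0.204, 0.1294]
ee_rot: [0.0, -0.089, 0.996, 0.0]
ft_force: [0.0, 0.1, 0.3]
opening: 0.544
grasp_force: 34.4
time: 12.08
position: [0.5059, 0.2042, 0.1541]
ee_rot: [0.001, -0.089, 0.996, 0.0]
ft_force: [0.7, 0.1, -1.6]
opening: 0.542
grasp_force: 34.2
F [ 0.149  0.02  -1.201] sd [0.48 0.43 0.38] eff [ 0.0000e+00 -7.3738e+01  4.3820e+00 -3.9671e+01  1.8000e-02  6.0000e-03
 -1.0000e-03] pos [0.5056 0.204  0.1533] grip 34.19844210147858 0.5400768596144948
```

I've used all ten picture views. I'll check by image code whether the cheese rose with the jaws.

```bash
cat >blob.py <<'E'
from h import *
import cv2,sys
def blobs(n,im,roi):
    x,y,w,h=roi;hsv=cv2.cvtColor(im[y:y+h,x:x+w],cv2.COLOR_RGB2HSV)
    m=((hsv[...,0]>18)&(hsv[...,0]<34)&(hsv[...,1]>25)&(hsv[...,1]<95)&(hsv[...,2]>110)).astype(np.uint8)
    k,_,st,c=cv2.connectedComponentsWithStats(m)
    print(n,[(int(s[0]+x),int(s[1]+y),int(s[2]),int(s[3]),int(s[4])) for s in st[1:] if s[4]>40])
R0={"side":(280,110,75,75),"scene":(375,150,105,80)}
for n in R0:
    blobs(n+" start",cv2.imread(f"pics/{n}0.png")[...,::-1],R0[n]);blobs(n+" now",ctrl.camera(n),R0[n])
E
python3 blob.py
```

```text
side start [(325, 124, 17, 24, 336), (300, 146, 17, 26, 378)]
side now [(325, 124, 17, 24, 338), (300, 140, 17, 25, 248)]
scene start [(388, 182, 23, 31, 542), (443, 188, 27, 32, 617)]
scene now [(393, 175, 19, 30, 389), (443, 188, 27, 32, 624)]
```

P rose with the jaws but added only about 0.1 N, so P is the dummy. I'll set it back upright and go to Q.

```bash

python3 -m creep '{"turn":[[0,0,0],[0,0,0],[0,0,0],[0,0,0],[0,0,0],[0,0,0],[0,0,0],[0,0,0]],"linear":[[0,0,0.1],[0,0,0.2],[0,0,0.25],[0,0,0.28],[0,0,0.295],[0,0,0.3],[0,0,0.3],[0,0,0.3]],"jaw":[0.5,0.5,0.5,0.5,0.5,0.5,0.5,0.5]}'
python3 -m creep '{"turn":[[0,0,0],[0,0,0],[0,0,0],[0,0,0],[0,0,0],[0,0,0]],"linear":[[0,0,0],[0,0,0],[0,0,0],[0,0,0],[0,0,0],[0,0,0]],"jaw":[0.56,0.58,0.6,0.637,0.637,0.637]}' 20
python3 -m creep '{"turn":[[0,0,0],[0,0,0],[0,0,0],[0,0,0],[0,0,0],[0,0,0]],"linear":[[0,0,-0.05],[0,0,-0.15],[0,0,-0.35],[0,0,-0.6],[0,0,-0.8],[0,0,-0.95]],"jaw":[0.637,0.637,0.637,0.637,0.637,0.637]}'
python3 blob.py
python3 - <<'E'
from h import *
go([.594,.300,.22],100)
E
```

```text
time: 13.85
position: [0.5057, 0.204, 0.1294]
ee_rot: [0.0, -0.089, 0.996, 0.0]
ft_force: [-0.4, -0.7, -1.4]
opening: 0.542
grasp_force: 34.3
time: 14.35
position: [0.5056, 0.204, 0.1293]
ee_rot: [-0.0, -0.089, 0.996, -0.0]
ft_force: [0.3, -1.0, -0.8]
opening: 0.641
grasp_force: 5.6
time: 14.85
position: [0.506, 0.2041, 0.2076]
ee_rot: [0.001, -0.089, 0.996, 0.0]
ft_force: [0.7, -0.9, -1.1]
opening: 0.641
grasp_force: 5.6
side start [(325, 124, 17, 24, 336), (300, 146, 17, 26, 378)]
side now [(325, 124, 17, 24, 339), (300, 147, 18, 25, 332)]
scene start [(388, 182, 23, 31, 542), (443, 188, 27, 32, 617)]
scene now [(387, 183, 24, 30, 534), (443, 188, 27, 33, 617)]
at [0.5066 0.2044 0.2079] yaw 100.16
linear [-1.286  0.984 -0.146] of 0.1301
turn [0.0002 0.0006 0.0005]
```

```bash

python3 -m creep '{"turn":[[0,0,0],[0,0,0],[0,0,0],[0,0,0]],"linear":[[-0.12,0.1,0],[-0.3,0.23,0],[-0.48,0.37,0],[-0.643,0.495,0]],"jaw":[0.637,0.637,0.637,0.637]}' 20 >/dev/null
python3 -m creep '{"turn":[[0,0,0],[0,0,0],[0,0,0],[0,0,0],[0,0,0],[0,0,0]],"linear":[[-0.17,0.13,0],[-0.35,0.27,0],[-0.52,0.4,0],[-0.643,0.495,0],[-0.643,0.495,0],[-0.643,0.495,0]],"jaw":[0.637,0.637,0.637,0.637,0.637,0.637]}'
python3 - <<'E'
from h import *
ctrl.camera("wrist");go([.594,.3005,.129],100)
E
```

```text
time: 15.78
position: [0.5927, 0.3006, 0.2039]
ee_rot: [-0.001, -0.089, 0.996, -0.0]
ft_force: [-0.8, -0.5, -1.2]
opening: 0.64
grasp_force: 5.6
at [0.5925 0.2999 0.2043] yaw 100.18
linear [-0.021  0.004  0.941] of 0.0753
turn [-0.0001 -0.0002  0.0005]
```

```bash

python3 -m creep '{"turn":[[0,0,0],[0,0,0],[0,0,0],[0,0,0]],"linear":[[-0.01,0,0.1],[-0.01,0,0.25],[-0.01,0,0.4],[-0.01,0,0.5]],"jaw":[0.637,0.637,0.637,0.637]}'
python3 -m creep '{"turn":[[0,0,0],[0,0,0],[0,0,0],[0,0,0],[0,0,0]],"linear":[[0,0,0.15],[0,0,0.3],[0,0,0.42],[0,0,0.42],[0,0,0.42]],"jaw":[0.637,0.637,0.637,0.637,0.637]}'
python3 blob.py | grep now; python3 weigh.py
```

```text
time: 16.17
position: [0.5928, 0.2996, 0.163]
ee_rot: [-0.001, -0.089, 0.996, -0.0]
ft_force: [-0.4, -0.4, -1.0]
opening: 0.634
grasp_force: 5.6
time: 16.58
position: [0.5934, 0.3001, 0.131]
ee_rot: [-0.001, -0.089, 0.996, -0.0]
ft_force: [-0.2, -0.4, -0.4]
opening: 0.637
grasp_force: 5.6
side now [(324, 123, 18, 24, 252), (300, 147, 18, 25, 382)]
scene now [(387, 183, 24, 30, 519), (448, 189, 22, 32, 471)]
F [ 0.18   0.034 -1.065] sd [0.44 0.47 0.48] eff [ 1.0000e-03 -9.7935e+01  6.9660e+00 -4.1311e+01  1.8000e-02  2.0000e-03
 -0.0000e+00] pos [0.5936 0.3002 0.1317] grip 5.5846765043679625 0.638944535106747
```

```bash

python3 -m creep '{"turn":[[0,0,0],[0,0,0],[0,0,0],[0,0,0],[0,0,0],[0,0,0],[0,0,0]],"linear":[[0,0,0],[0,0,0],[0,0,0],[0,0,0],[0,0,0],[0,0,0],[0,0,0]],"jaw":[0.6,0.57,0.54,0.5,0.5,0.5,0.5]}' 35
python3 -m creep '{"turn":[[0,0,0],[0,0,0],[0,0,0],[0,0,0],[0,0,0],[0,0,0]],"linear":[[0,0,-0.05],[0,0,-0.1],[0,0,-0.2],[0,0,-0.3],[0,0,-0.3],[0,0,-0.3]],"jaw":[0.5,0.5,0.5,0.5,0.5,0.5]}'
python3 weigh.py;python3 blob.py | grep now
```

```text
time: 18.27
position: [0.5937, 0.3003, 0.1318]
ee_rot: [0.0, -0.089, 0.996, 0.0]
ft_force: [0.2, 0.1, 0.7]
opening: 0.545
grasp_force: 37.1
time: 18.77
position: [0.594, 0.3005, 0.1566]
ee_rot: [0.001, -0.089, 0.996, 0.0]
ft_force: [-0.4, 0.0, -2.7]
opening: 0.546
grasp_force: 36.9
F [-0.061  0.018 -2.554] sd [0.52 0.39 0.47] eff [ 5.0000e-03 -9.7695e+01  6.8770e+00 -4.3320e+01  2.0000e-02  4.0000e-03
 -1.0000e-03] pos [0.5936 0.3003 0.1557] grip 36.878655552864075 0.5428798738608402
side now [(326, 118, 16, 25, 235), (300, 147, 18, 25, 384)]
scene now [(448, 181, 23, 33, 403), (387, 183, 24, 30, 522)]
```

Q adds 1.5 N (about 150 g), so it is the real one. I'll lift it about 110 mm in all and hold.

```bash

python3 -m creep '{"turn":[[0,0,0],[0,0,0],[0,0,0],[0,0,0],[0,0,0],[0,0,0]],"linear":[[0,0,-0.1],[0,0,-0.25],[0,0,-0.45],[0,0,-0.65],[0,0,-0.8],[0,0,-0.9]],"jaw":[0.5,0.5,0.5,0.5,0.5,0.5]}' >/dev/null
python3 -m creep '{"turn":[[0,0,0],[0,0,0],[0,0,0],[0,0,0],[0,0,0],[0,0,0],[0,0,0],[0,0,0],[0,0,0],[0,0,0]],"linear":[[0,0,-0.07],[0,0,-0.13],[0,0,-0.18],[0,0,-0.22],[0,0,-0.22],[0,0,-0.22],[0,0,-0.22],[0,0,-0.22],[0,0,-0.22],[0,0,-0.22]],"jaw":[0.5,0.5,0.5,0.5,0.5,0.5,0.5,0.5,0.5,0.5]}'
python3 weigh.py
sed -i 's/"side":(280,110,75,75),"scene":(375,150,105,80)/"side":(280,85,75,100),"scene":(375,120,105,110)/' blob.py; python3 blob.py
python3 - <<'E'
from h import *
m=ctrl.camera_model("side");f=200/np.tan(np.radians(m['vfov'])/2)
for z in(.08,.16,.19):
    c=m['camera_from_world']@[.594,.3,z,1];print(z,f*c[:2]/c[2]+[m['cx'],m['cy']])
E
```

```text
time: 21.2
position: [0.5936, 0.3002, 0.2451]
ee_rot: [-0.0, -0.089, 0.996, -0.0]
ft_force: [0.2, 0.3, -1.7]
opening: 0.54
grasp_force: 36.8
F [ 0.096 -0.075 -2.506] sd [0.5  0.52 0.39] eff [-0.0000e+00 -9.2761e+01  6.1000e+00 -4.7682e+01  2.0000e-02  0.0000e+00
  0.0000e+00] pos [0.5936 0.3003 0.2453] grip 36.80704057216644 0.5425623021951413
side start [(325, 124, 17, 24, 336), (300, 146, 17, 26, 378)]
side now [(326, 88, 13, 30, 210), (338, 92, 5, 13, 47), (300, 147, 18, 25, 383)]
scene start [(388, 182, 23, 31, 542), (443, 188, 27, 32, 617)]
scene now [(455, 148, 25, 35, 480), (387, 183, 24, 30, 525)]
0.08 [332.97923345 127.85239412]
0.16 [333.2720668 106.0545503]
0.19 [333.38800558  97.42433326]
```

```bash
python3 -c "
from rig import ctrl
print(ctrl.finish_job())"
```

```text
the job is handed in; nothing more can be done
None
```

I handed the job in with the real cheese, cheese_q (about 150 g by weighing), held still in the tongs about 113 mm above the board; the dummy, cheese_p, is back upright in its place, and the wedge, jar and tub were not touched on any move, though I did not re-check them by camera.

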